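# Put the empty battery pack on charge

### The arm

A 6-joint arm with a two-finger parallel gripper is mounted at the origin on a cart in front of the work surface, level with it; the furniture and walls round the work are solid. World frame = base frame: x ahead of the robot, y to its left, z up, the work surface at z = 0. Lengths are in mm, angles in rad, forces in N, time in s.
With the tool pointing down it reaches from about 400 to 925 mm from the base axis. Payload 12.5 kg.
Tool frame: the origin (TCP) lies midway between the tips of the shut fingers; the grasp point (between the pads) lies 19 mm behind it; z points along the fingers, y is the direction in which the jaws open and shut (so a half turn about z gives the same grasp; the last joint's range is limited). The gripper opens to 95 mm and grips with 3 to 60 N. Pads are 20 mm wide; open, the fingers measure 119 mm over their backs; the gripper's body (75 mm by 180 mm) begins 59 mm behind the grasp point.
Start: joints at [-1.4, 0.491, 1.559, -0, 1.092, -0.106], TCP at [170.822, -601.221, 214.661] pointing down, gripper open.
Joint ranges: [-3.1, 3.1], [-0.84, 2.19], [0.05, 2.79], [-1.13, 4.28], [0.06, 2.93], [-2.69, 2.69]. Speed limits (rad/s): [2.22, 2.22, 2.79, 3.14, 3.14, 3.14].

### API

Orientations are given as [roll, pitch, yaw] about the fixed x, y, z axes, in that order (R = Rz(yaw) Ry(pitch) Rx(roll)).
In Python, from cell import env gives the robot as it stands.
- The arm moves only by the tool drive_tool, never from a script. Its argument "increments" is a list of rows, each a list of 2 entries, a list of its own where there are three numbers: the shift along the tool's x, y, z as a fraction of full scale, then the turn, a rotation vector about the tool's x, y, z as a fraction of full scale. In form: [[[x, y, z], [ax, ay, az]], ...]. A call has 1 to 5 rows; each row shifts and turns the commanded pose from where the row before left it, along the tool's axes as they then stand; what a row does not reach is not made up. Full scale, the value 1, is 30 mm for a shift and 0.08 rad for a turn. A row lasts 1/12 s, in which the tool goes at most 41.7 mm and 7.16 degrees, less where a joint would pass 70% of its speed; a pose out of reach is approached as far as the arm can. A call with a number of a shift or a turn outside -1 to 1 is refused whole. A call with a gripper value outside its range is refused whole. "jaw" is the opening, from -1 (shut) to 1 (fully open), so that 0 is half open, set as the call begins (left out, the last holds). The fingers move at their own pace and stop on an object; the grip force is fixed at half the most. Time passes only in rows, so rows that do not move let the fingers close. It gives the time, the measured TCP pose, the force and the opening at its end, in the units of the state.
- env.state(): the state, without advancing time (a new reading comes with each control period).
- env.read_camera(name): name is "side" or "top"; returns a dict with "pixels" (400x640x3 uint8, blue, green, red), "vertical_fov" (degrees; the focal length in pixels is half the picture's height over the tangent of half this angle, whatever the lens; pixels are square), "cx", "cy" (the principal point, pixels), "world_to_cam" (4x4, takes a point from world to camera coordinates). Camera axes: x right, y down, z forward; pixel columns grow to the right and rows downward; lengths in mm; the calibration is good to about 2 mm. A picture is of the moment at which its call begins. There is no depth.
- env.job_done(): hands the job in, once; it reports no verdict.
Trained networks look in a picture, given as the dict that the camera call returned (one of the last four; its "shot" number tells which), for a name from the list of things; names that differ only in an ending like _2 or _b are one class to them, and where a whole thing is asked for, a point or a joint stands for the part that bears it (a point fixed in the world has none). Each returns a list of dicts, best first, with "score" (0 to 1); they miss things now and then, are a little off and sometimes report something else, mostly with a low value. They report only what shows in the picture. A call takes as long as a camera call. They do not tell look-alikes from the thing itself.
- env.boxes_of(target, picture): "point" ([x, y, z] in mm, in world coordinates, good to about 4 mm: the middle of the surface that is visible of it).
- env.tip_of(target, picture): "point" ([x, y, z] in mm, in world coordinates, good to about 4 mm: a listed point, or the origin of a listed thing).
The state is a dict: "t": time; "joints": joint angles; "qvel": joint speeds; "tau": joint torques, N m; "eef_pos": TCP position; "tcp_rot": TCP orientation; "ft_force": force on the tool from outside, world axes, zero at the start; "moment": the same for the moment, N m; "opening": opening from 0.0 (shut) to 1.0 (fully open).
Only numpy, scipy, OpenCV 4.12 (cv2) and the standard library are available. Lean on these libraries where they do the work, as an engineer would, in place of code of your own. Each camera call takes 0.05 s, during which the arm holds its last target.

### The job

The battery pack with the orange band needs charging. Plug it fully home into the sloping white socket block that is clamped somewhere along the charging rail, so that the pack's head sits flush on the block, and let go of it. Leave the blue-banded pack and the crockery and jars on the worktop where they stand.

Things in the scene. Friction and masses are not known exactly. Their poses are not given: they have to be found in the camera images.
- pack_orange_center (a point): Loose battery pack with an orange band round its head, to be plugged in; stands upright on its plug. Point on its axis, half-way up: 35 mm above the foot; z from foot to head. 70 mm tall, 0.14 to 0.24 kg. Lower 26 mm: grey plug, 32 mm (x) by 24 mm (y); above it the black head, 46 (x) by 40 (y) by 44 mm tall, overhangs on all sides. Plug fits either way round (half a turn about z).
- pack_orange: The same orange-banded pack; origin at the centre of its foot, axes as above.
- charging_rail: Dark steel rail with grey ends, 248 mm (y) by 80 mm (x), 20 mm high, fixed; origin under its centre, x points away from the robot, z up. One white socket block (56 mm along y, 66 across) is clamped on it and cannot be moved; its centre lies at an UNKNOWN place up to 45 mm either side of the rail's middle: find it by touch or eye. Its top slopes 15 degrees down to the robot's side.
- rail_mid (a point): Frame in the plane of the block's sloping top, at mid-rail: x up the slope, y along the rail, z out of the face. Hole mouth at x = 0, z = 0, y unknown (-45 to 45 mm); block's flat sides 28 mm either side of that, square to y, reaching the face. Hole 34 (x) by 26 mm (y), 28 deep, square to the face, 2 mm chamfer. Fully home the head rests on the face and the pack's centre point is at z = 9 mm.
- pack_blue: A second battery pack of the same size and shape with a blue band, standing upright on the worktop; to be left alone. Origin at the centre of its foot, z up.
- mug: Teal mug, 73 mm tall, standing on the worktop to the left; bystander. Origin under its centre.
- brown_jug: Small brown jug with a handle, 93 mm tall, at the near left; bystander. Origin under its centre.
- coffee_jar: Jar of coffee with wooden lid, 66 mm across, 106 mm tall, at the back left; bystander. Origin under its centre.
- amber_beaker: Amber glass beaker, 64 mm across, 110 mm tall, at the back; bystander. Origin under its centre.
- sugar_bowl: Silver sugar bowl with lid, 68 mm across, 70 mm tall, at the left; bystander. Origin under its centre.
Things that resemble listed ones, but are neither listed nor needed, are in the scene too. What is shaped like the pack_orange but pink is not meant.

How it is judged (in metres and radians):
On the way:
1. the orange-banded pack is lifted off the worktop (height (world z) of pack_orange_center above 0.055 m), for 0.1 s.
At the end, for the whole second after the job is handed in: Orange-banded pack in the hole: head within 3 mm of flush on the sloping face, within 4 mm of the hole line, square within 0.07 rad to the face and 0.09 rad to the rail, at rest, released; blue pack, mug, jug, coffee jar, beaker and sugar bowl upright within 20 mm of their starts (z of pack_orange_center in the frame of rail_mid between 0.006 and 0.012 m and x of pack_orange_center in the frame of rail_mid between -0.004 and 0.004 m and y of pack_orange_center in the frame of rail_mid between -0.05 and 0.05 m and angle between the z axis of pack_orange_center and the z axis of rail_mid, either way round below 0.07 rad and angle between the y axis of pack_orange_center and the y axis of rail_mid, either way round below 0.09 rad and linear speed of pack_orange below 0.02 m/s and contact force between the fingers and pack_orange below 0.1 N and distance of each of pack_blue, mug, brown_jug, coffee_jar, amber_beaker, sugar_bowl from where it was at the start of the episode below 0.02 m and angle between pack_blue's own z axis and vertical below 0.15 rad and angle between each of mug, brown_jug, coffee_jar, amber_beaker, sugar_bowl's own z axis and vertical below 0.3 rad); the robot touches nothing.
It fails at once if the blue-banded pack is knocked over or shifted by more than 20 mm (angle between pack_blue's own z axis and vertical above 0.3 rad or distance of pack_blue from where it was at the start of the episode above 0.02 m).
It fails at once if the mug, brown jug, coffee jar, amber beaker or sugar bowl is tipped or shifted by more than 20 mm (distance of any of mug, brown_jug, coffee_jar, amber_beaker, sugar_bowl from where it was at the start of the episode above 0.02 m or angle between any of mug, brown_jug, coffee_jar, amber_beaker, sugar_bowl's own z axis and vertical above 0.3 rad).
It also fails if it takes over 51 s, if anything falls off the work surface, if the arm or the gripper's body presses on something with over 40 N, if the wrist force passes 120 N, or if a joint passes its speed limit or range.

## Working session

There is one attempt and no reset: what is moved stays moved. The work goes in short steps, Python scripts to look and compute and a tool call to move; the robot and the scene stay as the last step left them, time stands still between calls to the robot, and variables do not carry over. Pictures are saved under pics/ and viewed, and the job is handed in when it is done.

Besides the shell and the picture viewer there is one more tool, called by a JSON object that holds its "name" and its "arguments". drive_tool: Moves the arm, as the interface text tells. Its arguments: {"type":"object","properties":{"increments":{"type":"array","items":{"type":"array"}},"jaw":{"type":"number"}},"required":["increments"]}

```bash
ls; mkdir -p pics; cat > h.py <<'E'
import numpy as np, cv2
from cell import env
def snap(cam,fn):
    p=env.read_camera(cam); cv2.imwrite('pics/'+fn,p['pixels']); return p
def proj(p,X):
    f=p['pixels'].shape[0]/2/np.tan(np.radians(p['vertical_fov'])/2)
    X=np.atleast_2d(X); c=(np.c_[X,np.ones(len(X))]@np.array(p['world_to_cam']).T)[:,:3]
    return c[:,:2]/c[:,2:]*f+[p['cx'],p['cy']]
def ray(p,uv,z):
    f=p['pixels'].shape[0]/2/np.tan(np.radians(p['vertical_fov'])/2)
    T=np.array(p['world_to_cam']);R=T[:3,:3];t=T[:3,3];o=-R.T@t
    d=R.T@np.array([(uv[0]-p['cx'])/f,(uv[1]-p['cy'])/f,1]);return o+d*(z-o[2])/d[2]
E
python3 - <<'E'
from h import *
np.set_printoptions(precision=1,suppress=True)
s=env.state();print(s)
P={c:snap(c,c+'0.png') for c in('side','top')}
for c,p in P.items():
    T=np.array(p['world_to_cam']);print(c,p['vertical_fov'],p['cx'],p['cy'],-T[:3,:3].T@T[:3,3],T[2,:3])
    for n in ['pack_orange_center','pack_orange','charging_rail','rail_mid','pack_blue','mug','brown_jug','coffee_jar','amber_beaker','sugar_bowl']:
        for f in('tip_of','boxes_of'):
            try:
                for r in getattr(env,f)(n,p)[:4]: print(c,n,f,round(r['score'],2),np.array(r['point']),proj(p,r['point'])[0])
            except Exception as e: print(n,f,e)
E
```

```text
pics
{'t': 0.0, 'joints': array([-1.4,  0.5,  1.6, -0. ,  1.1, -0.1]), 'qvel': array([ 0., -0.,  0.,  0., -0.,  0.]), 'tau': array([ -0. , -61.3, -25.8,   0.1,   0. ,  -0. ]), 'eef_pos': array([ 170.8, -601. ,  214.1]), 'tcp_rot': array([-3.1, -0. ,  0.3]), 'ft_force': array([-0.9,  0.5,  0.3]), 'moment': array([ 0.,  0., -0.]), 'opening': 1.0014099065387478}
side 42.02217342888693 318.2076775985119 202.30034063195123 [-240.5 1471.4 1060.8] [ 0.4 -0.7 -0.5]
side pack_orange_center tip_of 0.75 [ 404.  -218.5   33.6] [378.7 185. ]
side pack_orange_center tip_of 0.54 [ 474.3 -285.7   36.8] [369.  173.4]
side pack_orange_center tip_of 0.53 [ 407.6 -361.7   33.9] [391.  169.5]
side pack_orange_center boxes_of 0.67 [ 398.2 -205.5   47.4] [378.9 183.8]
side pack_orange_center boxes_of 0.51 [ 468.7 -269.8   50.4] [368.9 172.4]
side pack_orange_center boxes_of 0.51 [ 404.3 -345.2   48.7] [390.5 168.2]
side pack_orange tip_of 0.59 [ 406.1 -359.1    3.4] [390.7 176.3]
side pack_orange tip_of 0.55 [ 473.9 -291.2    3.9] [369.4 179.8]
side pack_orange tip_of 0.48 [ 404.2 -219.6   -1.2] [378.3 192
[... 2595 characters left out ...]
6.6 401.3   5.3] [223.1 231.7]
top mug tip_of 0.22 [585.5 489.7   4.3] [199.6 182.2]
top mug boxes_of 0.55 [424.  424.   40.2] [212.3 231.5]
top brown_jug tip_of 0.79 [361.7 263.3   0.6] [265.9 253.5]
top brown_jug boxes_of 0.61 [371.5 262.5  54.2] [263.  249.7]
top coffee_jar tip_of 0.87 [663.3 399.7   3. ] [228.9 159.5]
top coffee_jar boxes_of 0.7 [654.2 391.9 107.1] [221.4 152.7]
top coffee_jar boxes_of 0.64 [542.7 164.3  16.3] [299.  196.1]
top amber_beaker tip_of 0.63 [426.7 403.2   4.3] [222.6 231.7]
top amber_beaker tip_of 0.61 [672.2 -66.8  -5. ] [371.6 159.3]
top amber_beaker boxes_of 0.65 [682.  -65.7  63.2] [373.4 150. ]
top sugar_bowl tip_of 0.63 [584.1 489.   -0.1] [200.3 182.9]
```

```bash
python3 - <<'E'
import cv2
t=cv2.imread('pics/top0.png');s=cv2.imread('pics/side0.png')
cv2.imwrite('pics/a.png',cv2.resize(t[190:270,360:500],None,fx=5.5,fy=5.5,interpolation=2))
cv2.imwrite('pics/b.png',cv2.resize(t[150:250,250:370],None,fx=6,fy=6,interpolation=2))
cv2.imwrite('pics/c.png',cv2.resize(s[170:270,255:385],None,fx=6,fy=6,interpolation=2))
E
```

```text
(no output)
```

View pics/top0.png

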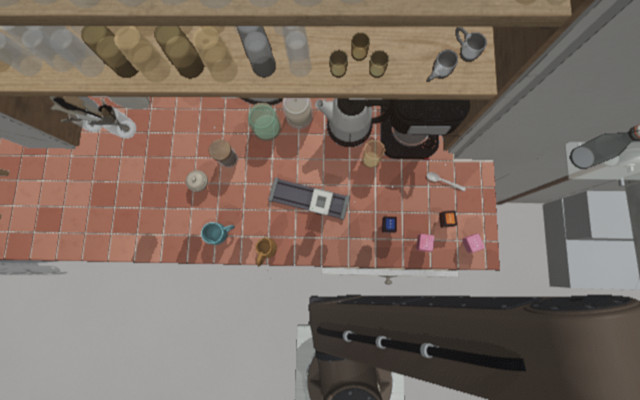

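View pics/side0.png

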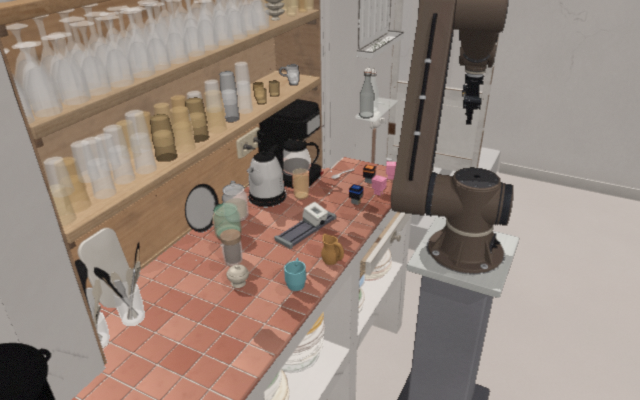

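```bash
echo
```

```text
(no output)
```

View pics/a.png

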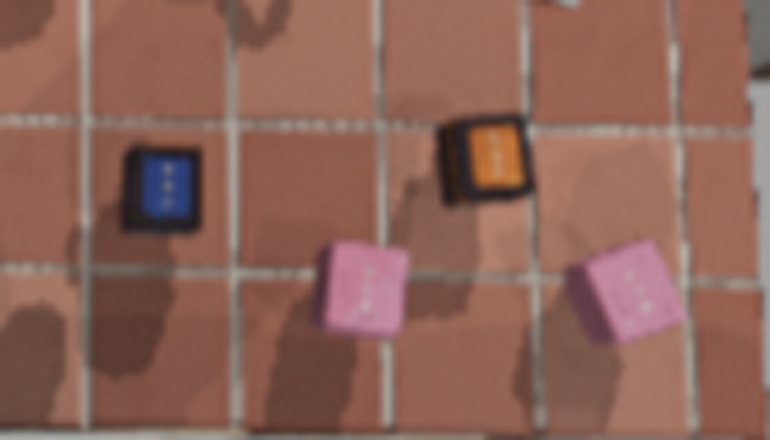

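View pics/b.png

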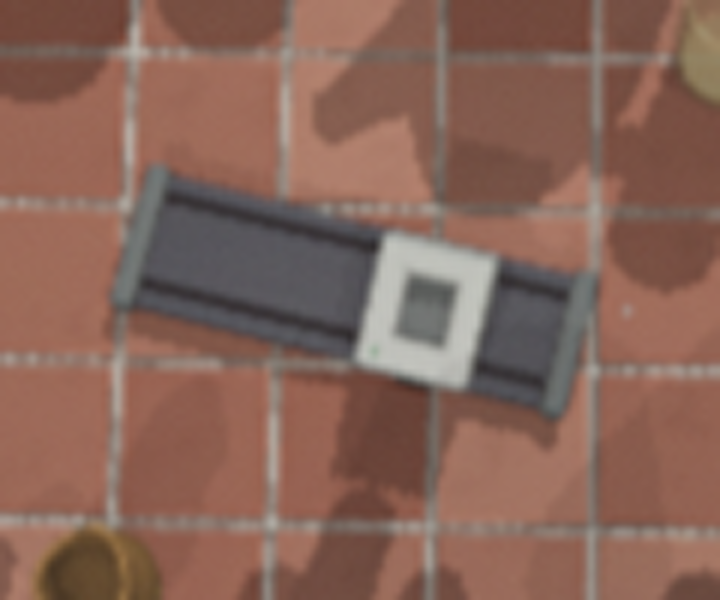

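View pics/c.png

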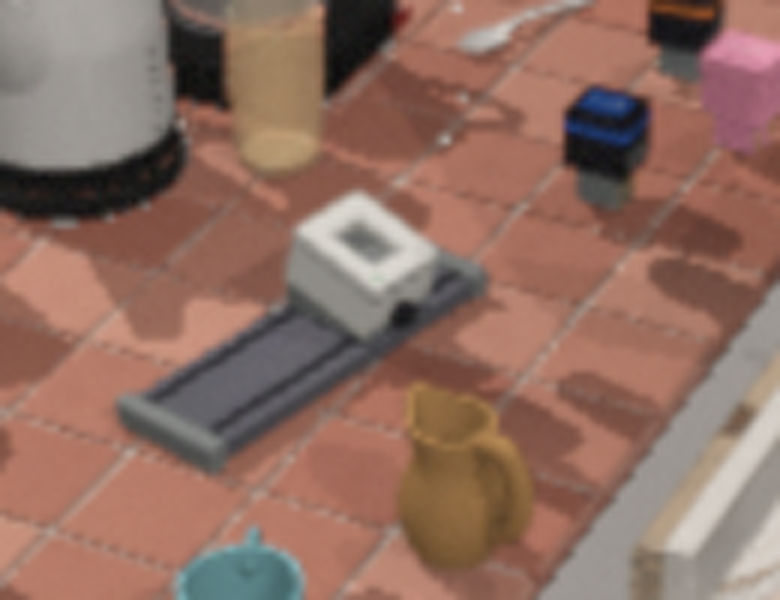

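```bash
cat > fit.py <<'E'
from h import *
from scipy.optimize import least_squares
import types
np.set_printoptions(precision=2,suppress=True)
P={c:env.read_camera(c) for c in('top','side')}
def un(c,o): return (np.array(c,float)+.5)/6-.5+np.array(o)
obs={'top':(un([(382,232),(498,255),(468,388),(355,360)],(250,150)),un([(404,270),(458,281),(444,347),(393,335)],(250,150)),un([(158,165),(597,272),(555,415),(113,305)],(250,150))),
'side':(un([(290,240),(360,190),(440,250),(368,303)],(255,170)),un([(337,240),(366,216),(402,240),(372,266)],(255,170)),None)}
a=np.radians(15)
def model(v):
    x,y,yaw,d,h,ox=v
    R=cv2.Rodrigues(np.array([0,0,yaw]))[0]
    Ry=cv2.Rodrigues(np.array([0,-a,0.]))[0]   # x up the slope
    def face(sx,sy):
        q=np.array([[sx,sy,0],[sx,-sy,0],[-sx,-sy,0],[-sx,sy,0]],float)
        return q
    m=np.array([ox,0,h])
    def w(q): return (R@((Ry@(q+[0,d,0]).T).T+m).T).T+[x,y,0]
    # top: block spans 66 in rail x (horizontal), centre at 0
    s=[]
    for sx,sy in [(33,28),(33,-28),(-33,-28),(-33,28)]:
        s.append(((sx-ox)/np.cos(a),sy,0))
    blk=w(np.array(s)); hole=w(face(19,15))  # outer chamfer edge
    rail=(R@np.array([[40,124,20],[40,-124,20],[-40,-124,20],[-40,124,20.]]).T).T+[x,y,0]
    return blk,hole,rail,w(np.zeros((1,3)))[0],R@Ry
def res(v):
    b,h,r,_,_=model(v);o=[]
    for c in P:
        for M,O in zip((b,h,r),obs[c]):
            if O is not None:o.append((proj(P[c],M)-O).ravel())
    return np.concatenate(o)
if __name__=='__main__':
    s=least_squares(res,[539,132,-.23,-25,64,-6],loss='soft_l1')
    print(s.x,res(s.x).reshape(-1,2)); b,h,r,m,R=model(s.x);print(m,R)
    for c,(x0,y0) in {'top':(250,150),'side':(255,170)}.items():
        im=cv2.resize(P[c]['pixels'][y0:y0+100,x0:x0+130],None,fx=6,fy=6,interpolation=2)
        for M in(b,h,r):
            q=((proj(P[c],M)-[x0,y0]+.5)*6-.5).round().astype(int)
            cv2.polylines(im,[q.reshape(-1,1,2)],True,(0,255,0),1)
        cv2.imwrite(f'pics/fit_{c}.png',im)
E
python3 fit.py
```

```text
[532.64 135.01  -0.25 -43.29  60.17  -1.76] [[ 1.44 -1.  ]
 [-0.01 -0.07]
 [-0.71 -0.47]
 [ 0.37 -0.62]
 [ 0.51 -0.81]
 [ 1.08 -0.08]
 [ 0.26  1.01]
 [-0.77  0.44]
 [-1.82  0.09]
 [ 0.41  2.33]
 [ 0.81  3.01]
 [-1.67  0.65]
 [ 0.11 -1.78]
 [-0.95  0.34]
 [-0.65  0.8 ]
 [ 0.84 -1.52]
 [-1.86 -0.62]
 [-1.02  0.02]
 [ 0.58  1.88]
 [-0.06  1.  ]]
[520.26  93.48  60.17] [[ 0.94  0.25 -0.25]
 [-0.24  0.97  0.06]
 [ 0.26  0.    0.97]]
```

View pics/fit_top.png

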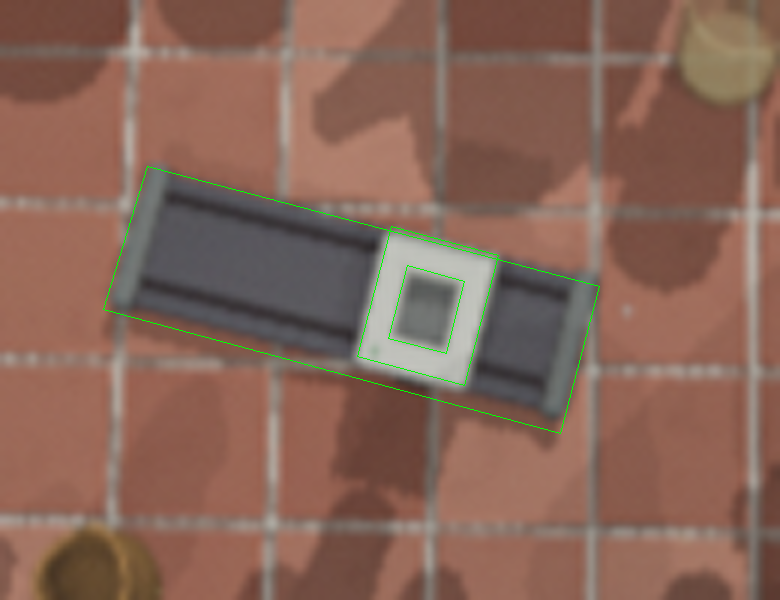

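View pics/fit_side.png

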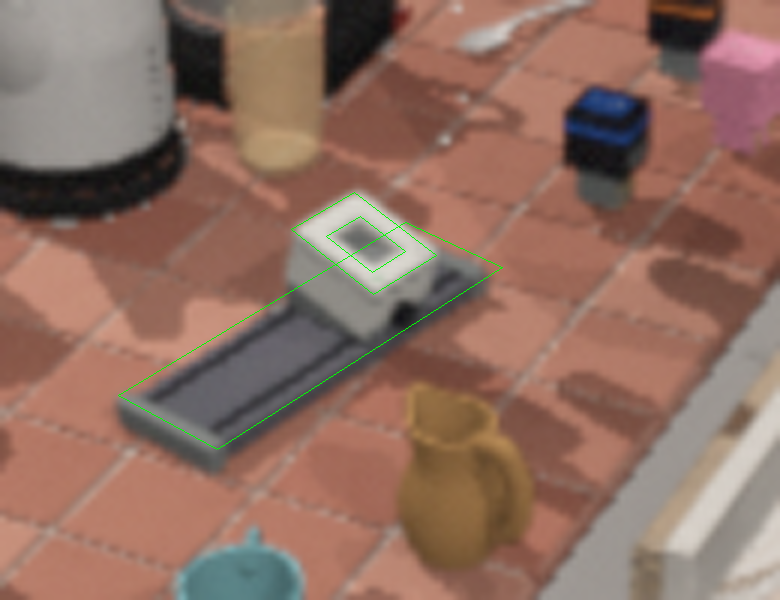

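```bash
python3 - <<'E'
import cv2
t=cv2.imread('pics/top0.png');s=cv2.imread('pics/side0.png')
cv2.imwrite('pics/d.png',cv2.resize(t[170:222,265:355],None,fx=8.5,fy=8.5,interpolation=cv2.INTER_LANCZOS4))
cv2.imwrite('pics/e.png',cv2.resize(t[185:218,305:338],None,fx=18,fy=18,interpolation=0))
cv2.imwrite('pics/f.png',cv2.resize(s[198:230,298:333],None,fx=18,fy=18,interpolation=0))
E
```

```text
(no output)
```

View pics/d.png

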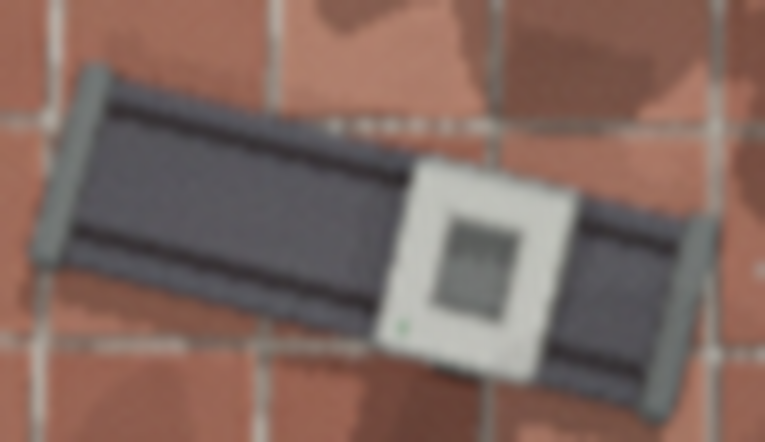

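View pics/e.png

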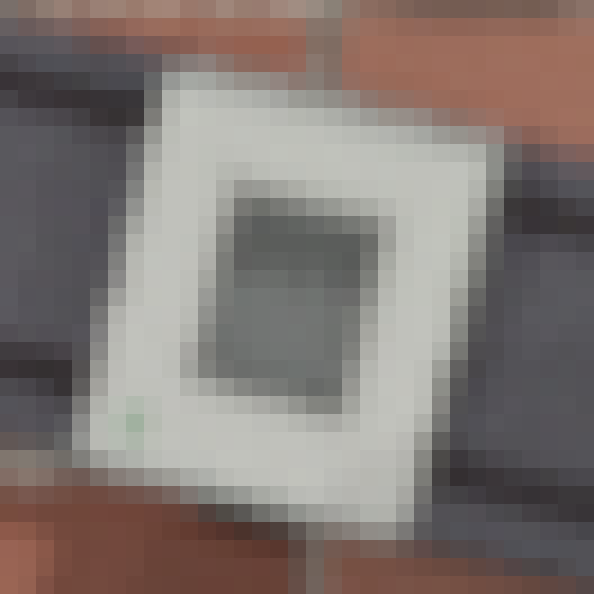

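View pics/f.png

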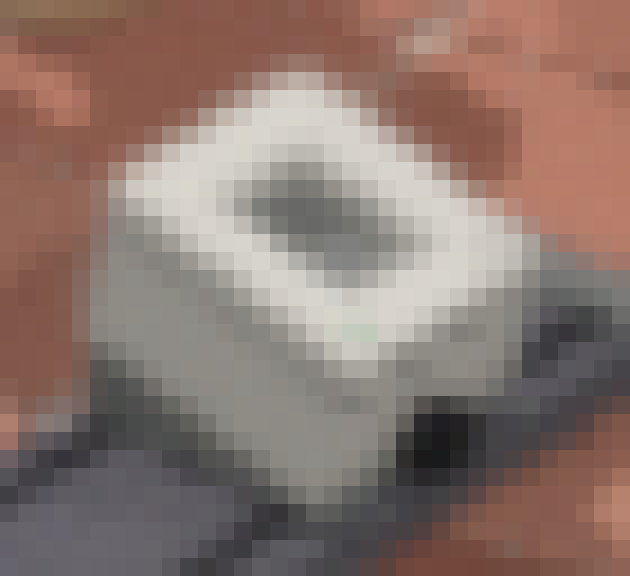

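```bash
cat > fit2.py <<'E'
import fit
from fit import *
def u(c,s,o): return np.array(c,float)/s-.5+np.array(o)
O={'top':[u([(163,66),(506,138),(415,543),(78,462)],18,(305,185)),u([(230,185),(390,215),(345,412),(193,390)],18,(305,185)),u([(90,65),(715,215),(660,415),(38,262)],8.5,(265,170))],
'side':[u([(115,178),(300,62),(540,240),(365,375)],18,(298,198)),u([(235,205),(300,160),(410,235),(350,285)],18,(298,198))]}
def tri(ut,us):
    return least_squares(lambda X:np.r_[proj(P['top'],X)[0]-ut,proj(P['side'],X)[0]-us],[525,100,60])
for k in (0,1):
    for i in range(4):
        r=tri(O['top'][k][i],O['side'][k][i]);print(k,i,r.x,np.sqrt(2*r.cost))
    r=tri(O['top'][k].mean(0),O['side'][k].mean(0));print('c',k,r.x,np.sqrt(2*r.cost))
q=O['top'][2];X=[ray(P['top'],a,20) for a in q];print(X,np.mean(X,0))
E
python3 fit2.py; python3 - <<'E'
import sys;sys.path.insert(0,'.')
E
```

```text
0 0 [556.46 114.89  74.26] 0.290249795177359
0 1 [545.58  57.47  72.61] 0.20822030679826906
0 2 [481.    72.31  56.28] 0.6541161151049246
0 3 [492.69 128.84  54.34] 0.06871983461852714
c 0 [519.06  93.31  63.97] 0.0004445604715149762
1 0 [537.08 103.28  67.03] 0.667879611749062
1 1 [534.45  77.01  63.12] 0.05943451632327783
1 2 [503.11  84.62  58.07] 0.8674635468254805
1 3 [505.   109.69  60.46] 0.2944964923585596
c 1 [519.91  93.66  62.09] 0.13206570935978962
[array([602.1 , 242.15,  20.  ]), array([548.64,   7.79,  20.  ]), array([473.98,  27.13,  20.  ]), array([526.92, 258.12,  20.  ])] [537.91 133.8   20.  ]
```

```bash
python3 - <<'E'
import cv2
t=cv2.imread('pics/top0.png');s=cv2.imread('pics/side0.png')
cv2.imwrite('pics/g.png',cv2.resize(t[207:231,434:464],None,fx=20,fy=20,interpolation=0))
cv2.imwrite('pics/i.png',cv2.resize(s[155:190,355:405],None,fx=15,fy=15,interpolation=0))
E
```

```text
(no output)
```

View pics/g.png

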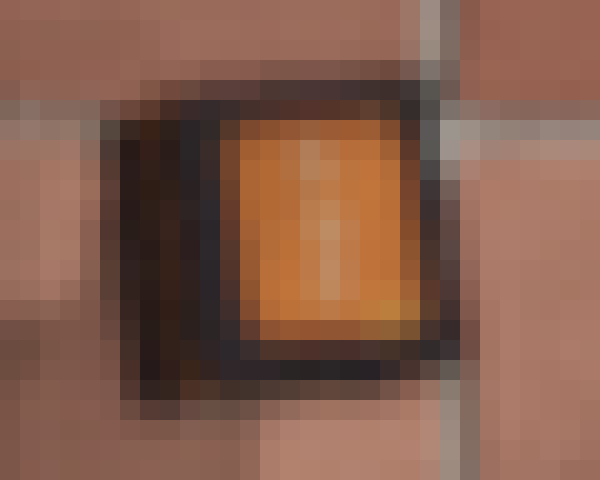

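View pics/i.png

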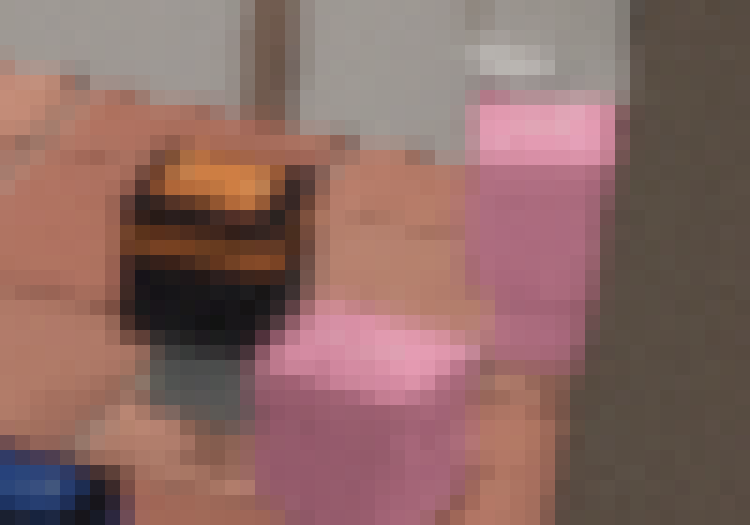

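```bash
python3 - <<'E'
from h import *
np.set_printoptions(precision=3,suppress=True)
p=env.read_camera('top')
c=np.array([(222,112),(405,110),(432,345),(245,350)])/20-.5+[434,207]
X=np.array([ray(p,a,70) for a in c]);print(X,X.mean(0))
for i,j in((3,0),(2,1)): d=X[j]-X[i];print(np.arctan2(d[1],d[0]))
for i,j in((0,1),(3,2)): d=X[i]-X[j];print(np.arctan2(-d[0],d[1]))
E
```

```text
[[ 491.691 -274.088   70.   ]
 [ 492.452 -300.867   70.   ]
 [ 457.691 -303.39    70.   ]
 [ 456.458 -276.168   70.   ]] [ 474.573 -288.628   70.   ]
0.05896481747434552
0.07246080261794245
0.028430409046863572
0.04525610532349823
```

```bash
cat > plan.py <<'E'
from h import *
from scipy.spatial.transform import Rotation as Ro
def toolR(yaw,tilt=0.):  # tilt: tool z leans forward along +x(tool heading)
    return Ro.from_euler('z',yaw)*Ro.from_euler('y',-tilt)*Ro.from_euler('x',np.pi)
def plan(target,R,n,s=None,nd=2):
    s=s or env.state(); p=np.array(s['eef_pos'],float);q=Ro.from_euler('xyz',s['tcp_rot'])
    print('t',s['t'],'pos',np.round(p,1),'rot',np.round(s['tcp_rot'],3),'op',round(s['opening'],3),'F',np.round(s['ft_force'],1))
    rows=[]
    for k in range(n):
        left=n-k
        d=q.inv().apply((np.array(target)-p)/left)/30
        rv=(q.inv()*R).as_rotvec()/left/0.08
        d=np.round(d,nd);rv=np.round(rv,nd)
        assert max(abs(d).max(),abs(rv).max())<=1,(d,rv)
        p=p+q.apply(d*30);q=q*Ro.from_rotvec(rv*.08)
        rows.append([(d+0.).tolist(),(rv+0.).tolist()])
    for i in range(0,n,5): print(rows[i:i+5])
    print('end',p.round(2),'err rot',(q.inv()*R).magnitude().round(4))
E
python3 - <<'E'
from plan import *
plan([474,-288,150],toolR(.06),20)
E
```

```text
t 2.35 pos [ 170.8 -601.2  214.7] rot [3.141 0.    0.277] op 1.002 F [ 0.8  0.4 -0.2]
[[[0.63, -0.36, 0.11], [0.0, 0.0, 0.14]], [[0.62, -0.37, 0.11], [0.0, 0.0, 0.14]], [[0.62, -0.38, 0.11], [0.0, 0.0, 0.14]], [[0.62, -0.39, 0.11], [0.0, 0.0, 0.13]], [[0.61, -0.39, 0.11], [0.0, 0.0, 0.14]]]
[[[0.61, -0.4, 0.11], [0.0, 0.0, 0.13]], [[0.6, -0.4, 0.11], [0.0, 0.0, 0.14]], [[0.6, -0.41, 0.11], [0.0, 0.0, 0.13]], [[0.59, -0.42, 0.11], [0.0, 0.0, 0.14]], [[0.59, -0.42, 0.11], [0.0, 0.0, 0.13]]]
[[[0.59, -0.43, 0.11], [0.0, 0.0, 0.14]], [[0.58, -0.44, 0.1], [0.0, 0.0, 0.13]], [[0.58, -0.44, 0.11], [0.0, 0.0, 0.14]], [[0.57, -0.45, 0.1], [0.0, 0.0, 0.13]], [[0.57, -0.46, 0.11], [0.0, 0.0, 0.14]]]
[[[0.56, -0.46, 0.1], [0.0, 0.0, 0.13]], [[0.56, -0.47, 0.11], [0.0, 0.0, 0.14]], [[0.55, -0.47, 0.1], [0.0, 0.0, 0.13]], [[0.54, -0.48, 0.11], [0.0, 0.0, 0.14]], [[0.54, -0.48, 0.1], [0.0, 0.0, 0.13]]]Traceback (most recent call last):
  File "<stdin>", line 2, in <module>
  File "plan.py", line 18, in plan
    print('end',p.round(2),'err rot',(q.inv()*R).magnitude().round(4))
                                     ^^^^^^^^^^^^^^^^^^^^^^^^^^^^^
AttributeError: 'float' object has no attribute 'round'
```

{"name": "drive_tool", "arguments": {"increments": [[[0.63,-0.36,0.1],[0,0,0.14]],[[0.62,-0.37,0.1],[0,0,0.14]],[[0.62,-0.38,0.1],[0,0,0.14]],[[0.62,-0.39,0.1],[0,0,0.14]],[[0.61,-0.39,0.1],[0,0,0.14]]], "jaw": 0.4}}

```text
t: 2.77
eef_pos: [247.1, -522.1, 199.6]
tcp_rot: [3.141, -0.0, 0.22]
ft_force: [-0.2, 0.0, -0.2]
opening: 0.723
```

{"name": "drive_tool", "arguments": {"increments": [[[0.61,-0.4,0.1],[0,0,0.14]],[[0.6,-0.4,0.1],[0,0,0.14]],[[0.6,-0.41,0.1],[0,0,0.14]],[[0.59,-0.42,0.1],[0,0,0.14]],[[0.59,-0.42,0.1],[0,0,0.14]]]}}

```text
t: 3.18
eef_pos: [323.0, -444.1, 184.6]
tcp_rot: [3.141, -0.0, 0.164]
ft_force: [-0.2, -0.4, -0.6]
opening: 0.702
```

{"name": "drive_tool", "arguments": {"increments": [[[0.59,-0.43,0.1],[0,0,0.14]],[[0.58,-0.44,0.1],[0,0,0.14]],[[0.58,-0.44,0.1],[0,0,0.14]],[[0.57,-0.45,0.1],[0,0,0.14]],[[0.57,-0.46,0.1],[0,0,0.14]]]}}

```text
t: 3.6
eef_pos: [399.5, -365.9, 169.6]
tcp_rot: [3.141, -0.0, 0.108]
ft_force: [0.8, -0.4, -0.5]
opening: 0.699
```

{"name": "drive_tool", "arguments": {"increments": [[[0.56,-0.46,0.1],[0,0,0.14]],[[0.56,-0.47,0.1],[0,0,0.14]],[[0.55,-0.47,0.1],[0,0,0.14]],[[0.54,-0.48,0.1],[0,0,0.14]],[[0.54,-0.48,0.1],[0,0,0.1]]]}}

```text
t: 4.02
eef_pos: [475.6, -288.2, 154.6]
tcp_rot: [3.141, -0.0, 0.055]
ft_force: [-0.0, -0.5, 0.9]
opening: 0.698
```

```bash
sed -i "s/(q.inv()\*R).magnitude().round(4)/round(float((q.inv()*R).magnitude()),4)/" plan.py; python3 - <<'E'
from plan import *
p=snap('top','top1.png'); snap('side','side1.png')
cv2.imwrite('pics/g1.png',cv2.resize(p['pixels'][180:270,380:500],None,fx=6,fy=6,interpolation=2))
s=cv2.imread('pics/side1.png');cv2.imwrite('pics/s1.png',cv2.resize(s[100:220,320:440],None,fx=5,fy=5,interpolation=2))
print(proj(p,[474,-288,150]))
plan([474,-288,75],toolR(.06),5)
E
```

```text
[[458.544678   214.53838236]]
t 4.1167 pos [ 476.3 -287.2  154.3] rot [-3.141  0.     0.058] op 0.699 F [-0.6 -0.3  0.5]
[[[-0.02, 0.0, 0.53], [0.0, 0.0, 0.0]], [[-0.01, 0.01, 0.53], [0.0, 0.0, -0.01]], [[-0.02, 0.0, 0.53], [0.0, 0.0, 0.0]], [[-0.01, 0.01, 0.53], [0.0, 0.0, -0.01]], [[-0.02, 0.0, 0.52], [0.0, 0.0, 0.0]]]
end [ 473.88 -287.95   75.08] err rot 0.0004
```

View pics/g1.png

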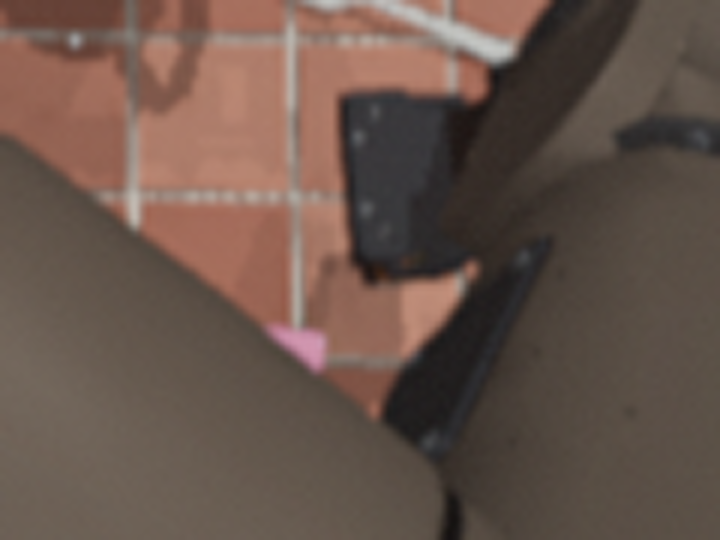

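View pics/s1.png

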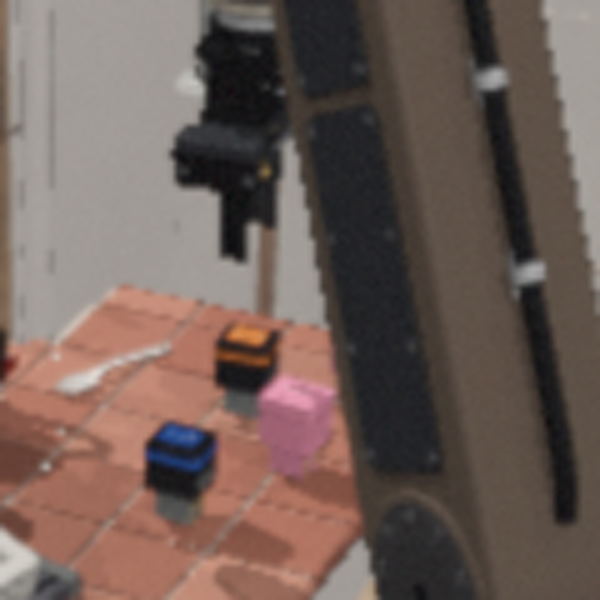

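{"name": "drive_tool", "arguments": {"increments": [[[-0.02,0,0.5],[0,0,0]],[[-0.02,0.01,0.5],[0,0,0]],[[-0.02,0,0.5],[0,0,0]],[[-0.02,0.01,0.5],[0,0,0]],[[0,0,0.5],[0,0,0]]]}}

```text
t: 4.53
eef_pos: [472.0, -290.4, 79.2]
tcp_rot: [3.141, -0.0, 0.056]
ft_force: [0.8, 0.5, 0.4]
opening: 0.701
```

{"name": "drive_tool", "arguments": {"increments": [[[0,0,0.3],[0,0,0]],[[0,0,0.3],[0,0,0]],[[0,0,0.3],[0,0,0]],[[0,0,0.3],[0,0,0]],[[0,0,0.3],[0,0,0]]]}}

```text
t: 4.95
eef_pos: [472.6, -290.0, 34.1]
tcp_rot: [3.141, -0.0, 0.056]
ft_force: [-0.5, 0.0, -0.4]
opening: 0.696
```

```bash
python3 - <<'E'
from plan import *
s=snap('side','side2.png')['pixels'];cv2.imwrite('pics/s2.png',cv2.resize(s[130:210,330:430],None,fx=7,fy=7,interpolation=2))
plan([474,-288,32],toolR(.06),2)
E
```

```text
t 5.0 pos [ 472.  -289.5   32.6] rot [-3.141e+00  1.000e-03  5.600e-02] op 0.701 F [-0.4  1.1 -2. ]
[[[0.03, -0.02, 0.01], [-0.01, 0.01, -0.02]], [[0.04, -0.03, 0.01], [0.0, 0.0, -0.03]]]
end [ 474.05 -287.9    32.03] err rot 0.0004
```

View pics/s2.png

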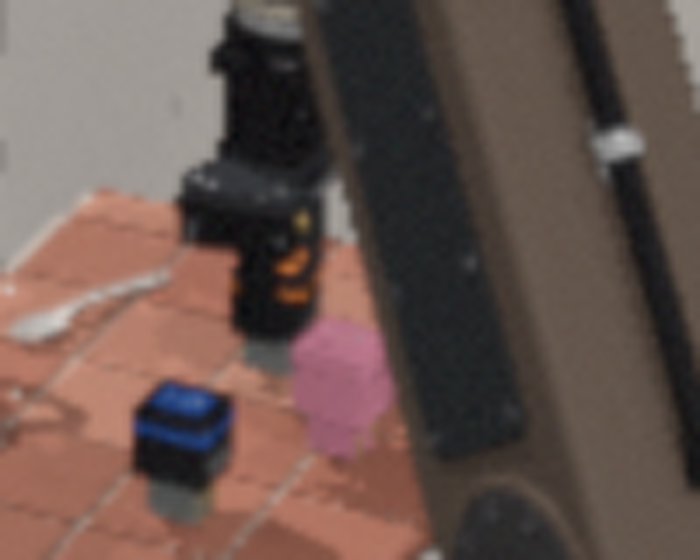

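{"name": "drive_tool", "arguments": {"increments": [[[0.07,-0.05,0],[0,0,0]],[[0,0,0],[0,0,0]],[[0,0,0],[0,0,0]]]}}

```text
t: 5.25
eef_pos: [474.9, -288.2, 35.1]
tcp_rot: [3.141, -0.001, 0.056]
ft_force: [-0.7, -0.6, 0.6]
opening: 0.697
```

{"name": "drive_tool", "arguments": {"increments": [[[0,0,0],[0,0,0]],[[0,0,0],[0,0,0]],[[0,0,0],[0,0,0]],[[0,0,0],[0,0,0]],[[0,0,0],[0,0,0]]], "jaw": -1}}

```text
t: 5.67
eef_pos: [474.6, -288.2, 34.8]
tcp_rot: [3.141, -0.0, 0.056]
ft_force: [0.0, 1.0, 0.7]
opening: 0.424
```

{"name": "drive_tool", "arguments": {"increments": [[[0,0,0],[0,0,0]],[[0,0,0],[0,0,0]],[[0,0,0],[0,0,0]],[[0,0,0],[0,0,0]]]}}

```text
t: 6.0
eef_pos: [474.5, -288.2, 34.7]
tcp_rot: [3.141, -0.0, 0.056]
ft_force: [0.5, -0.5, 2.6]
opening: 0.425
```

{"name": "drive_tool", "arguments": {"increments": [[[0,0,-0.3],[0,0,0]],[[0,0,-0.8],[0,0,0]],[[0,0,-0.9],[0,0,0]],[[0,0,-0.9],[0,0,0]],[[0,0,-0.9],[0,0,0]]]}}

```text
t: 6.42
eef_pos: [474.2, -287.9, 150.2]
tcp_rot: [-3.141, 0.0, 0.056]
ft_force: [1.4, -0.7, -1.6]
opening: 0.424
```

```bash
cat > goal.py <<'E'
from plan import *
RT=toolR(-.224,np.radians(15)); n=-RT.as_matrix()[:,2]
C=np.array([519.5,93.5,63.5])
E
python3 - <<'E'
from goal import *
print(n)
plan(C+n*(34.7+40),RT,20)
E
```

```text
[-0.2523529   0.05749185  0.96592583]
t 6.4167 pos [ 474.2 -287.9  150.2] rot [-3.141  0.     0.056] op 0.424 F [ 1.4 -0.7 -1.6]
[[[0.08, -0.64, 0.02], [-0.02, 0.16, 0.17]], [[0.07, -0.64, 0.02], [-0.02, 0.16, 0.17]], [[0.06, -0.64, 0.02], [-0.02, 0.16, 0.17]], [[0.05, -0.64, 0.02], [-0.02, 0.16, 0.17]], [[0.04, -0.64, 0.02], [-0.02, 0.16, 0.17]]]
[[[0.04, -0.64, 0.02], [-0.02, 0.16, 0.18]], [[0.03, -0.64, 0.02], [-0.02, 0.16, 0.17]], [[0.02, -0.65, 0.02], [-0.02, 0.16, 0.18]], [[0.01, -0.65, 0.02], [-0.03, 0.17, 0.17]], [[0.0, -0.64, 0.02], [-0.02, 0.16, 0.18]]]
[[[-0.01, -0.65, 0.02], [-0.03, 0.17, 0.17]], [[-0.02, -0.64, 0.02], [-0.02, 0.16, 0.18]], [[-0.03, -0.64, 0.02], [-0.03, 0.17, 0.17]], [[-0.04, -0.64, 0.01], [-0.02, 0.16, 0.18]], [[-0.05, -0.64, 0.01], [-0.03, 0.17, 0.17]]]
[[[-0.06, -0.65, 0.01], [-0.02, 0.16, 0.18]], [[-0.07, -0.64, 0.01], [-0.03, 0.17, 0.17]], [[-0.08, -0.64, 0.01], [-0.02, 0.16, 0.18]], [[-0.09, -0.64, 0.01], [-0.03, 0.17, 0.17]], [[-0.09, -0.65, 0.0], [-0.02, 0.16, 0.18]]]
end [500.8   97.91 135.72] err rot 0.0002
```

{"name": "drive_tool", "arguments": {"increments": [[[0.08,-0.64,0],[-0.02,0.16,0.17]],[[0.07,-0.64,0],[-0.02,0.16,0.17]],[[0.06,-0.64,0],[-0.02,0.16,0.17]],[[0.05,-0.64,0],[-0.02,0.16,0.17]],[[0.04,-0.64,0],[-0.02,0.16,0.17]]]}}

```text
t: 6.83
eef_pos: [480.5, -191.0, 149.0]
tcp_rot: [3.136, -0.065, -0.013]
ft_force: [0.5, -0.2, -1.3]
opening: 0.424
```

{"name": "drive_tool", "arguments": {"increments": [[[0.04,-0.64,0.02],[-0.02,0.16,0.18]],[[0.03,-0.64,0.02],[-0.02,0.16,0.17]],[[0.02,-0.65,0.02],[-0.02,0.16,0.18]],[[0.01,-0.65,0.02],[-0.03,0.17,0.17]],[[0,-0.64,0.02],[-0.02,0.16,0.18]]]}}

```text
t: 7.25
eef_pos: [487.7, -94.5, 145.5]
tcp_rot: [3.134, -0.13, -0.083]
ft_force: [0.4, -0.3, -2.0]
opening: 0.424
```

{"name": "drive_tool", "arguments": {"increments": [[[-0.01,-0.65,0.02],[-0.03,0.17,0.17]],[[-0.02,-0.64,0.02],[-0.02,0.16,0.18]],[[-0.03,-0.64,0.02],[-0.03,0.17,0.17]],[[-0.04,-0.64,0.01],[-0.02,0.16,0.18]],[[-0.05,-0.64,0.01],[-0.03,0.17,0.17]]]}}

```text
t: 7.67
eef_pos: [494.3, 1.6, 141.6]
tcp_rot: [3.135, -0.197, -0.153]
ft_force: [0.8, -0.7, -1.2]
opening: 0.422
```

{"name": "drive_tool", "arguments": {"increments": [[[-0.06,-0.65,0.01],[-0.02,0.16,0.18]],[[-0.07,-0.64,0.01],[-0.03,0.17,0.17]],[[-0.08,-0.64,0.01],[-0.02,0.16,0.18]],[[-0.09,-0.64,0.01],[-0.03,0.17,0.17]],[[-0.09,-0.65,0],[-0.02,0.16,0.18]]]}}

```text
t: 8.08
eef_pos: [500.8, 98.5, 137.4]
tcp_rot: [3.141, -0.263, -0.225]
ft_force: [-0.5, 0.3, -0.9]
opening: 0.421
```

```bash
python3 - <<'E'
from goal import *
s=snap('side','side3.png')['pixels'];t=snap('top','top3.png')['pixels']
cv2.imwrite('pics/s3.png',cv2.resize(s[150:250,250:370],None,fx=6,fy=6,interpolation=2))
cv2.imwrite('pics/t3.png',cv2.resize(t[150:250,260:380],None,fx=6,fy=6,interpolation=2))
plan(C+n*(34.7+20),RT,5)
E
```

```text
t 8.1833 pos [500.7  99.6 137.2] rot [ 3.141 -0.263 -0.222] op 0.422 F [ 0.2  0.3 -2.6]
[[[0.0, 0.01, 0.14], [0.0, 0.0, 0.0]], [[0.0, 0.01, 0.15], [0.0, 0.0, 0.01]], [[0.0, 0.01, 0.14], [0.0, 0.0, 0.0]], [[0.0, 0.01, 0.15], [0.0, 0.0, 0.01]], [[0.0, 0.02, 0.14], [0.0, -0.01, 0.0]]]
end [505.75  96.61 116.38] err rot 0.0003
```

View pics/s3.png

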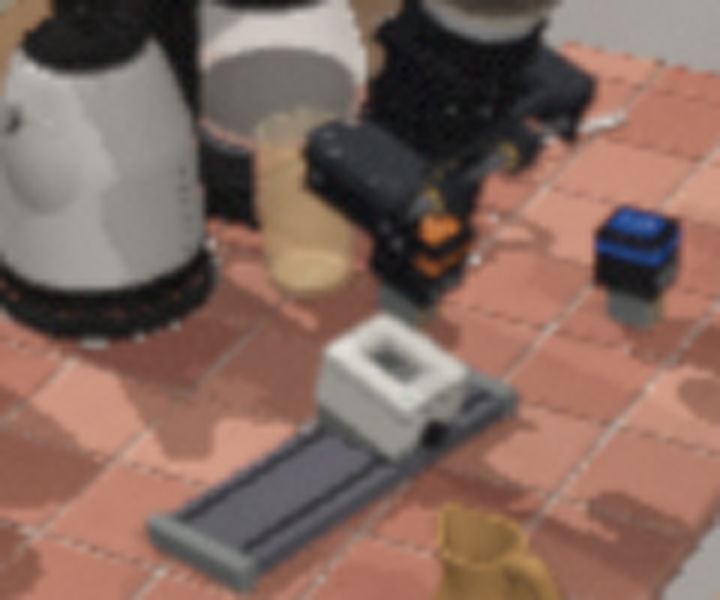

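View pics/t3.png

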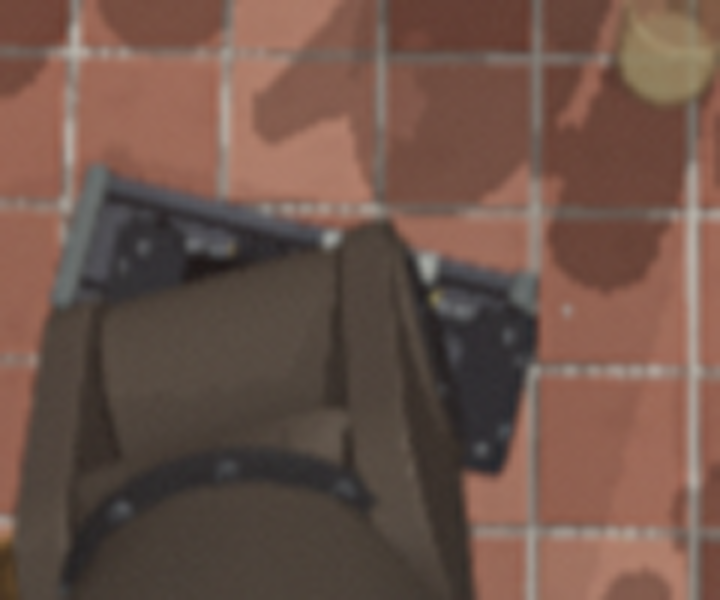

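{"name": "drive_tool", "arguments": {"increments": [[[0,0.02,0.2],[0,0,0]],[[0,0.02,0.2],[0,0,0]],[[0,0.02,0.2],[0,0,0]],[[0,0.01,0.2],[0,0,0]],[[0,0,0],[0,0,0]]]}}

```text
t: 8.6
eef_pos: [506.5, 93.3, 112.5]
tcp_rot: [3.141, -0.261, -0.225]
ft_force: [-0.5, -0.2, -1.6]
opening: 0.421
```

```bash
cat > view.py <<'E'
from goal import *
import sys
def overlay(fn,x0,y0,w,h,k=10,zf=34.7,off=(0,0)):
    p=env.read_camera('side'); s=env.state(); im=cv2.resize(p['pixels'][y0:y0+h,x0:x0+w],None,fx=k,fy=k,interpolation=2)
    q=Ro.from_euler('xyz',s['tcp_rot'])
    def poly(X,col):
        a=((proj(p,X)-[x0,y0]+.5)*k-.5).round().astype(int);cv2.polylines(im,[a.reshape(-1,1,2)],True,col,1)
    def sq(a,b,z): return np.array([[a,b,z],[a,-b,z],[-a,-b,z],[-a,b,z]],float)
    for a,b,z in((16,12,zf),(16,12,zf-26),(23,20,zf-26),(23,20,zf-70)): poly(s['eef_pos']+q.apply(sq(a,b,z)+[off[0],off[1],0]),(0,255,255))
    for a,b in((17,13),(33,28)): poly(C+RT.apply(sq(a,b,0)),(0,255,0))
    cv2.imwrite('pics/'+fn,im); return p,s
E
python3 - <<'E'
from view import *
overlay('v1.png',290,175,60,60)
plan(C+n*(34.7+10),RT,5)
E
```

```text
t 8.65 pos [506.5  93.5 113. ] rot [ 3.141 -0.261 -0.225] op 0.425 F [ 0.6 -0.2 -1.6]
[[[0.0, -0.02, 0.04], [0.0, 0.0, 0.0]], [[0.0, -0.02, 0.04], [0.0, 0.0, 0.0]], [[-0.01, -0.02, 0.04], [0.0, 0.0, 0.0]], [[0.0, -0.02, 0.05], [0.01, 0.01, -0.01]], [[-0.01, -0.02, 0.04], [0.0, 0.0, 0.0]]]
end [508.22  96.18 106.75] err rot 0.0004
```

View pics/v1.png

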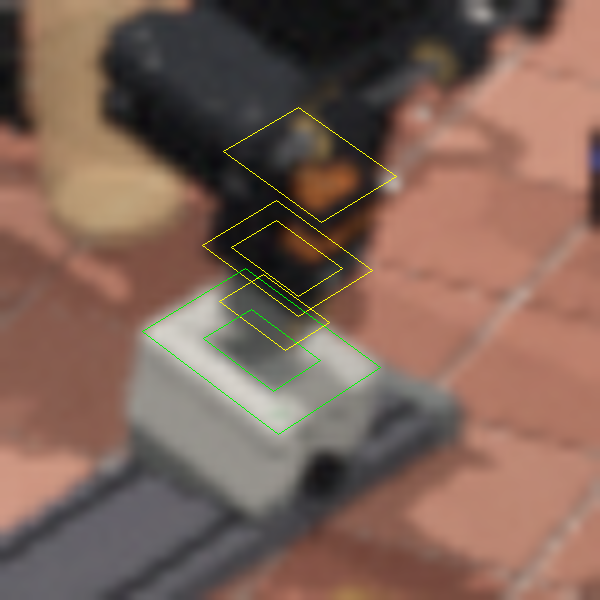

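{"name": "drive_tool", "arguments": {"increments": [[[-0.01,-0.1,0.1],[0,0,0]],[[0,0,0],[0,0,0]]]}}

```text
t: 8.82
eef_pos: [508.0, 97.1, 110.6]
tcp_rot: [3.141, -0.262, -0.224]
ft_force: [-0.2, -0.5, -2.2]
opening: 0.422
```

```bash
python3 - <<'E'
from view import *
p,s=overlay('v2.png',300,188,40,40,k=15)
cv2.imwrite('pics/v2r.png',cv2.resize(p['pixels'][188:228,300:340],None,fx=15,fy=15,interpolation=2))
plan(C+n*(34.7+10),RT,5)
E
```

```text
t 8.8667 pos [507.9  97.1 110.8] rot [ 3.141 -0.262 -0.224] op 0.424 F [ 0.6 -0.1 -1.4]
[[[0.0, 0.01, 0.03], [0.0, 0.0, 0.0]], [[0.0, 0.01, 0.03], [0.0, 0.0, 0.0]], [[-0.01, 0.0, 0.03], [0.0, 0.0, 0.0]], [[0.0, 0.01, 0.02], [0.0, 0.0, 0.0]], [[-0.01, 0.0, 0.03], [0.0, -0.01, 0.0]]]
end [508.19  96.11 106.58] err rot 0.0004
```

View pics/v2.png

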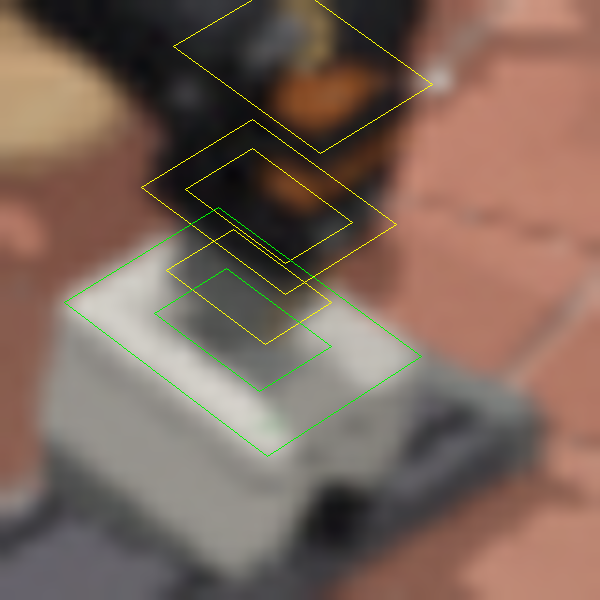

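View pics/v2r.png

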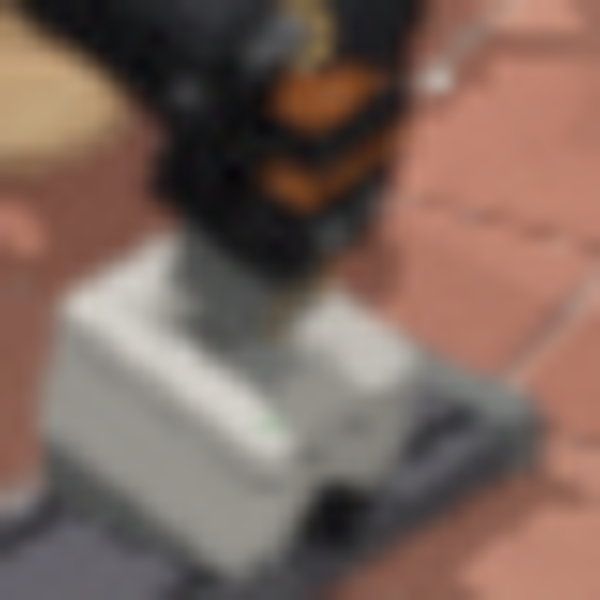

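{"name": "drive_tool", "arguments": {"increments": [[[0.04,0.03,0.1],[0,0,0]],[[0,0,0.1],[0,0,0]],[[0,0,0.1],[0,0,0]],[[0,0,0],[0,0,0]]]}}

```text
t: 9.2
eef_pos: [511.0, 95.3, 102.0]
tcp_rot: [3.141, -0.262, -0.224]
ft_force: [-0.0, 0.2, -1.2]
opening: 0.423
```

```bash
python3 - <<'E'
from view import *
p,s=overlay('v3.png',300,188,40,40,k=15,off=(-1.5,0))
d=RT.inv().apply(s['eef_pos']-C);print(d,'foot above face',-d[2]-34.7)
plan(C+n*(34.7+0),RT,5)
E
```

```text
[  1.55865814   0.13760326 -39.63073643] foot above face 4.930736430762586
t 9.25 pos [510.9  95.3 102.2] rot [ 3.141 -0.262 -0.224] op 0.422 F [-0.1 -0.7 -1.7]
[[[-0.01, 0.0, 0.03], [0.0, 0.0, 0.0]], [[-0.01, 0.0, 0.03], [0.0, 0.0, 0.0]], [[-0.01, 0.0, 0.03], [0.0, 0.0, 0.0]], [[-0.01, 0.0, 0.04], [0.0, 0.0, 0.0]], [[-0.01, 0.0, 0.03], [0.01, 0.0, 0.0]]]
end [510.73  95.35  97.16] err rot 0.0004
```

View pics/v3.png

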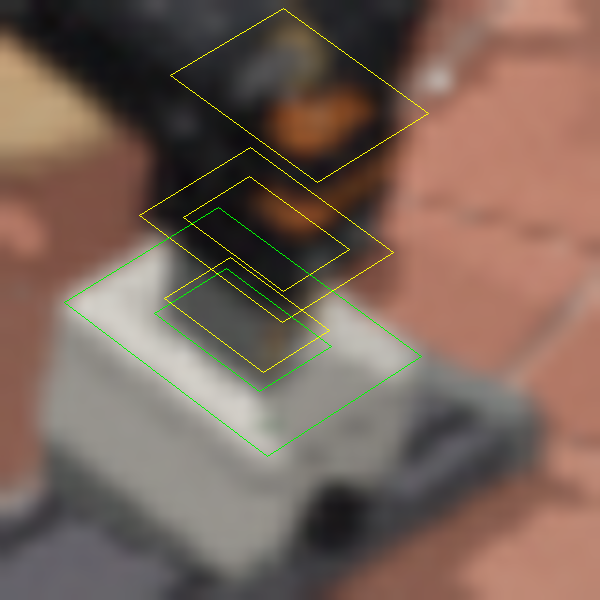

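{"name": "drive_tool", "arguments": {"increments": [[[0,0,0.05],[0,0,0]],[[0,0,0.05],[0,0,0]],[[0,0,0.05],[0,0,0]],[[0,0,0],[0,0,0]]]}}

```text
t: 9.58
eef_pos: [512.1, 95.2, 99.5]
tcp_rot: [-3.141, -0.264, -0.224]
ft_force: [-10.6, -1.1, 22.2]
opening: 0.418
```

{"name": "drive_tool", "arguments": {"increments": [[[0,0,0.03],[0,0,0]],[[0,0,0.03],[0,0,0]],[[0,0,0],[0,0,0]]]}}

```text
t: 9.83
eef_pos: [512.3, 95.1, 98.3]
tcp_rot: [-3.141, -0.264, -0.224]
ft_force: [-15.9, 0.8, 31.4]
opening: 0.417
```

{"name": "drive_tool", "arguments": {"increments": [[[-0.03,0,-0.03],[0,0,0]],[[-0.02,0,0],[0,0,0]],[[0,0,0],[0,0,0]]]}}

```text
t: 10.08
eef_pos: [512.0, 95.3, 98.4]
tcp_rot: [-3.141, -0.266, -0.224]
ft_force: [-4.4, -2.6, 15.0]
opening: 0.422
```

```bash
cat > st.py <<'E'
from goal import *
np.set_printoptions(precision=2,suppress=True)
s=env.state();d=RT.inv().apply(s['eef_pos']-C)
print('t',s['t'],'d',d,'foot',-d[2]-34.7,'F tool',RT.inv().apply(s['ft_force']),'M tool',RT.inv().apply(s['moment']),'drot',(RT.inv()*Ro.from_euler('xyz',s['tcp_rot'])).as_rotvec(),s['opening']*95)
E
python3 st.py
```

```text
t 10.0833 d [  1.55  -0.12 -35.72] foot 1.0163369429002955 F tool [  0.31   3.48 -15.45] M tool [-0.62  0.25  0.01] drot [0. 0. 0.] 40.07551398668617
```

{"name": "drive_tool", "arguments": {"increments": [[[-0.02,0.04,0],[0,0,0]],[[0,0,0.04],[0,0,0]],[[0,0,0],[0,0,0]]]}}

```text
t: 10.33
eef_pos: [511.6, 94.9, 97.5]
tcp_rot: [-3.14, -0.267, -0.224]
ft_force: [-7.2, 4.7, 22.7]
opening: 0.416
```

```bash
python3 st.py
```

```text
t 10.3333 d [  1.06   0.44 -34.95] foot 0.2494474032013443 F tool [ -1.89  -2.99 -24.01] M tool [ 0.62 -0.21 -0.07] drot [0.   0.01 0.  ] 39.53858138284152
```

{"name": "drive_tool", "arguments": {"increments": [[[-0.03,0,-0.02],[0,0,0]],[[-0.02,0,0],[0,0,0]],[[0,0,0],[0,0,0]]]}}

```text
t: 10.58
eef_pos: [510.8, 95.0, 97.4]
tcp_rot: [-3.14, -0.268, -0.224]
ft_force: [-0.7, 0.0, 11.5]
opening: 0.417
```

```bash
python3 st.py
```

```text
t 10.5833 d [  0.28   0.5  -35.04] foot 0.34361825405567004 F tool [  2.29   0.13 -11.34] M tool [ 0.18  0.75 -0.01] drot [0.   0.01 0.  ] 39.602617392048025
```

{"name": "drive_tool", "arguments": {"increments": [[[0,0,0.05],[0,0,0]],[[0,0,0.04],[0,0,0]],[[0,0,0],[0,0,0]]]}}

```text
t: 10.83
eef_pos: [510.3, 95.0, 95.1]
tcp_rot: [-3.14, -0.266, -0.224]
ft_force: [-9.8, 5.2, 24.0]
opening: 0.417
```

```bash
python3 st.py;python3 - <<'E'
from view import *
p,s=overlay('v4.png',300,188,40,40,k=15,off=(-1.5,0))
cv2.imwrite('pics/v4.png',cv2.resize(p['pixels'][188:228,300:340],None,fx=15,fy=15,interpolation=2))
E
```

```text
t 10.8333 d [ -0.83   0.55 -32.9 ] foot -1.8042136785225225 F tool [ -4.09  -2.91 -25.96] M tool [ 0.57 -0.53  0.01] drot [ 0.  0. -0.] 39.58499947183026
```

View pics/v4.png

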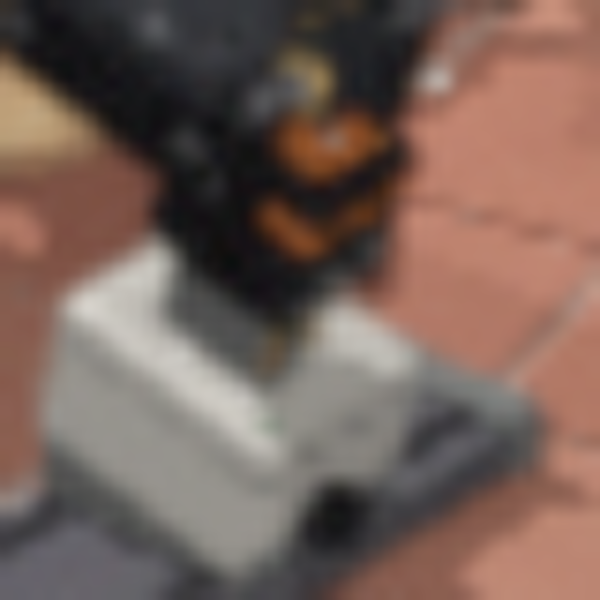

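{"name": "drive_tool", "arguments": {"increments": [[[-0.03,-0.02,0],[0,0,0]],[[-0.02,0,0.02],[0,0,0]],[[0,0,0],[0,0,0]]]}}

```text
t: 11.13
eef_pos: [509.2, 95.5, 93.9]
tcp_rot: [-3.141, -0.266, -0.224]
ft_force: [-8.2, -0.5, 22.3]
opening: 0.419
```

```bash
python3 st.py
```

```text
t 11.1333 d [ -2.25   0.36 -32.12] foot -2.582858493850871 F tool [ -1.85   2.3  -23.63] M tool [-0.33 -0.04 -0.01] drot [0. 0. 0.] 39.78985742625872
```

{"name": "drive_tool", "arguments": {"increments": [[[-0.03,0,-0.03],[0,0,0]],[[-0.02,0,0],[0,0,0]],[[0,0,0.04],[0,0,0]],[[0,0,0.02],[0,0,0]],[[0,0,0],[0,0,0]]]}}

```text
t: 11.55
eef_pos: [507.1, 95.6, 90.5]
tcp_rot: [3.141, -0.262, -0.224]
ft_force: [0.3, 0.1, -0.3]
opening: 0.417
```

```bash
python3 st.py
```

```text
t 11.55 d [ -5.09   0.72 -29.34] foot -5.363785012630014 F tool [ 0.13 -0.2   0.39] M tool [-0.06 -0.22  0.01] drot [-0. -0.  0.] 39.66081938438659
```

{"name": "drive_tool", "arguments": {"increments": [[[0,0,0.06],[0,0,0]],[[0,0,0.06],[0,0,0]],[[0,0,0],[0,0,0]]]}}

```text
t: 11.8
eef_pos: [508.3, 95.4, 87.1]
tcp_rot: [3.141, -0.262, -0.224]
ft_force: [1.2, -0.8, -2.3]
opening: 0.421
```

```bash
python3 st.py;python3 - <<'E'
from view import *
p,s=overlay('v5.png',300,188,40,40,k=15,off=(0,0))
E
```

```text
t 11.8 d [ -4.81   0.66 -25.71] foot -8.993384747721791 F tool [0.66 0.56 2.6 ] M tool [ 0.03 -0.06  0.01] drot [-0.  0.  0.] 39.99610870782073
```

View pics/v5.png

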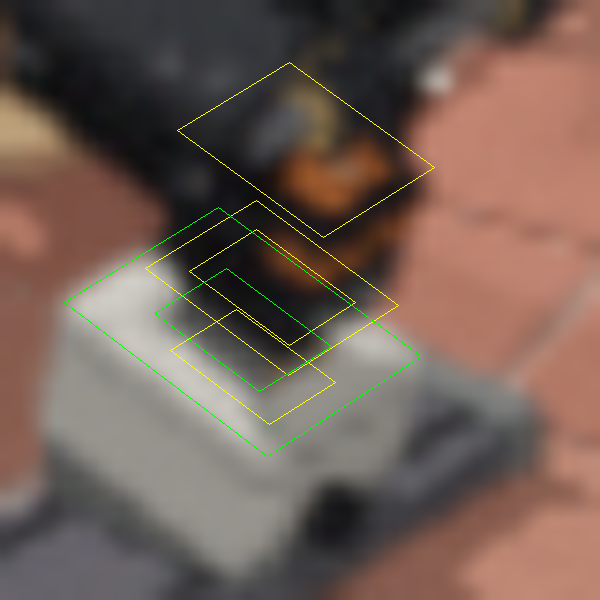

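{"name": "drive_tool", "arguments": {"increments": [[[0,0,0.1],[0,0,0]],[[0,0,0.1],[0,0,0]],[[0,0,0],[0,0,0]]]}}

```text
t: 12.1
eef_pos: [510.3, 95.0, 81.4]
tcp_rot: [-3.141, -0.263, -0.224]
ft_force: [3.7, -1.2, -2.9]
opening: 0.42
```

```bash
python3 st.py
```

```text
t 12.1 d [ -4.38   0.54 -19.72] foot -14.981135127190033 F tool [3.01 0.31 3.77] M tool [0.03 0.41 0.02] drot [0. 0. 0.] 39.884362168793785
```

{"name": "drive_tool", "arguments": {"increments": [[[0.03,0,0.1],[0,0,0]],[[0,0,0.1],[0,0,0]],[[0,0,0],[0,0,0]]]}}

```text
t: 12.35
eef_pos: [512.3, 94.5, 75.7]
tcp_rot: [3.141, -0.262, -0.224]
ft_force: [3.6, -2.2, -2.5]
opening: 0.422
```

```bash
python3 st.py
```

```text
t 12.35 d [ -3.82   0.66 -13.63] foot -21.074796604403105 F tool [3.18 1.39 3.48] M tool [-0.    0.33  0.05] drot [-0.  0.  0.] 40.07561712824945
```

{"name": "drive_tool", "arguments": {"increments": [[[0.03,0,0.07],[0,0,0]],[[0,0,0.06],[0,0,0]],[[0,0,0],[0,0,0]]]}}

```text
t: 12.6
eef_pos: [513.6, 94.0, 72.4]
tcp_rot: [3.141, -0.262, -0.224]
ft_force: [-0.4, -0.1, -0.2]
opening: 0.419
```

```bash
python3 st.py
```

```text
t 12.6 d [ -3.4    0.79 -10.1 ] foot -24.602004507174975 F tool [-0.36  0.16  0.08] M tool [-0.06 -0.28  0.02] drot [-0. -0.  0.] 39.81415228913693
```

{"name": "drive_tool", "arguments": {"increments": [[[0,0,0.06],[0,0,0]],[[0,0,0.04],[0,0,0]],[[0,0,0],[0,0,0]]]}}

```text
t: 12.85
eef_pos: [515.3, 93.7, 70.8]
tcp_rot: [-3.141, -0.265, -0.224]
ft_force: [-1.3, -4.6, 14.5]
opening: 0.42
```

```bash
python3 st.py
```

```text
t 12.85 d [-2.12  0.76 -8.15] foot -26.552918557663567 F tool [  3.55   4.75 -14.05] M tool [-0.89  0.11 -0.01] drot [0. 0. 0.] 39.87140968814779
```

{"name": "drive_tool", "arguments": {"increments": [[[0,0,0.04],[0,0,0]],[[0,0,0],[0,0,0]],[[0,0,0],[0,0,0]]]}}

```text
t: 13.1
eef_pos: [515.9, 93.5, 70.0]
tcp_rot: [-3.141, -0.265, -0.224]
ft_force: [-2.1, -5.8, 18.8]
opening: 0.416
```

```bash
python3 st.py;python3 - <<'E'
from view import *
p,s=overlay('v6.png',300,188,40,40,k=15)
cv2.imwrite('pics/v6.png',cv2.resize(p['pixels'][178:228,295:345],None,fx=12,fy=12,interpolation=2))
E
```

```text
t 13.1 d [-1.71  0.76 -7.19] foot -27.508994134566237 F tool [  4.16   6.1  -18.38] M tool [-1.11  0.16 -0.04] drot [0. 0. 0.] 39.56382554402096
```

View pics/v6.png

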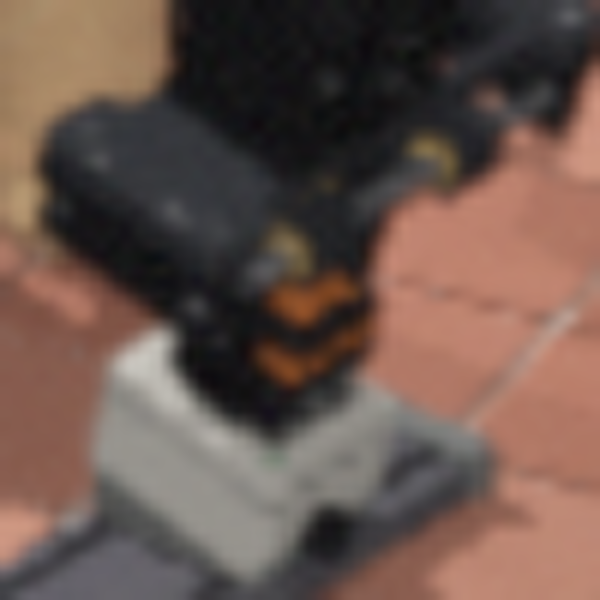

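{"name": "drive_tool", "arguments": {"increments": [[[0,0,-0.05],[0,0,0]],[[0,0,0],[0,0,0]],[[0,0,0],[0,0,0]],[[0,0,0],[0,0,0]],[[0,0,0],[0,0,0]]], "jaw": 0.4}}

```text
t: 13.57
eef_pos: [514.4, 94.0, 69.7]
tcp_rot: [3.141, -0.262, -0.224]
ft_force: [0.1, -0.0, -0.1]
opening: 0.685
```

```bash
python3 st.py
```

```text
t 13.5667 d [-3.26  0.67 -7.33] foot -27.36942431465126 F tool [ 0.11 -0.01  0.18] M tool [ 0.01 -0.18  0.03] drot [-0.  0.  0.] 65.05648108835452
```

{"name": "drive_tool", "arguments": {"increments": [[[0,0,-0.3],[0,0,0]],[[0,0,-0.5],[0,0,0]],[[0,0,-0.7],[0,0,0]],[[0,0,-0.8],[0,0,0]],[[0,0,-0.8],[0,0,0]]]}}

```text
t: 13.98
eef_pos: [490.3, 99.5, 160.9]
tcp_rot: [-3.142, -0.261, -0.224]
ft_force: [0.8, -0.6, 0.4]
opening: 0.698
```

```bash
python3 st.py;python3 - <<'E'
from view import *
p=env.read_camera('side')
cv2.imwrite('pics/v7.png',cv2.resize(p['pixels'][178:228,295:345],None,fx=12,fy=12,interpolation=2))
im=p['pixels']
for r in env.tip_of('pack_orange_center',p)[:4]:
  X=np.array(r['point']);print(r['score'],X,RT.inv().apply(X-C)*[1,-1,-1])
E
```

```text
t 13.9833 d [  -3.6     0.63 -101.84] foot 67.1381849197627 F tool [ 0.94  0.37 -0.15] M tool [ 0.03 -0.14  0.01] drot [ 0. -0. -0.] 66.28790242400214
0.77 [ 404.2 -215.7   33.5] [ -50.01067239 -327.08692863  -17.65796613]
0.75 [512.5  95.2  73.8] [-4.29147696  0.10260824 11.81324244]
0.69 [ 406.1 -362.4   34.5] [ -16.48612472 -469.69983256  -25.60556543]
0.26 [6.669e+02 4.034e+02 1.000e-01] [ 55.91836198 334.89986009 -80.61978977]
```

View pics/v7.png

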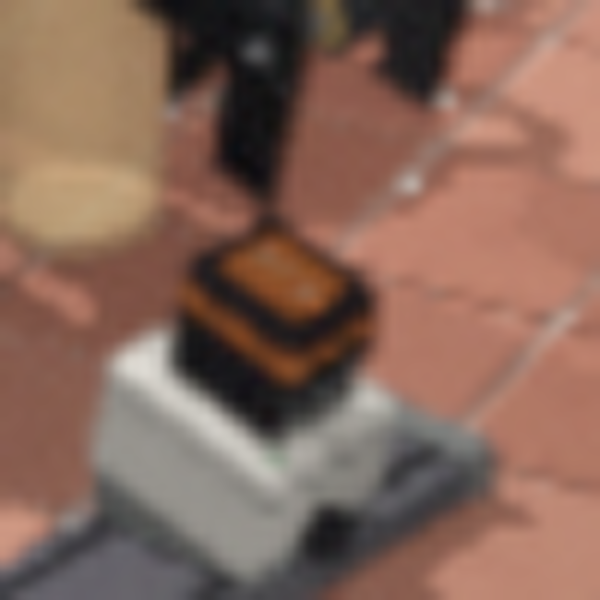

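{"name": "drive_tool", "arguments": {"increments": [[[0,0,0.3],[0,0,0]],[[0,0,0.4],[0,0,0]],[[0,0,0.4],[0,0,0]],[[0,0,0.3],[0,0,0]],[[0,0,0],[0,0,0]]], "jaw": -1}}

```text
t: 14.5
eef_pos: [501.0, 96.6, 116.5]
tcp_rot: [3.14, -0.258, -0.224]
ft_force: [0.6, 0.4, -0.3]
opening: 0.403
```

{"name": "drive_tool", "arguments": {"increments": [[[0,0,0.1],[0,0,0]],[[0,0,0.1],[0,0,0]],[[0,0,0.1],[0,0,0]],[[0,0,0],[0,0,0]]]}}

```text
t: 14.83
eef_pos: [503.9, 96.3, 110.2]
tcp_rot: [3.141, -0.262, -0.224]
ft_force: [-0.0, 0.1, 0.2]
opening: 0.129
```

```bash
python3 st.py
```

```text
t 14.8333 d [ -3.17   0.68 -49.22] foot 14.521176306030014 F tool [ 0.02 -0.07 -0.24] M tool [ 0.02 -0.13 -0.01] drot [-0.  0.  0.] 12.289135149421492
```

{"name": "drive_tool", "arguments": {"increments": [[[0,0,0.05],[0,0,0]],[[0,0,0.05],[0,0,0]],[[0,0,0.05],[0,0,0]],[[0,0,0.03],[0,0,0]],[[0,0,0],[0,0,0]]]}}

```text
t: 15.25
eef_pos: [505.1, 96.6, 108.6]
tcp_rot: [-3.141, -0.266, -0.224]
ft_force: [-22.6, 5.1, 51.9]
opening: 0.005
```

```bash
python3 st.py
```

```text
t 15.25 d [ -2.55   0.2  -47.43] foot 12.725314327043755 F tool [ -8.92  -0.01 -56.12] M tool [-0.09 -1.95 -0.03] drot [0. 0. 0.] 0.475893750570207
```

{"name": "drive_tool", "arguments": {"increments": [[[0,0,-0.05],[0,0,0]],[[0,0,-0.04],[0,0,0]],[[0,0,0],[0,0,0]]]}}

```text
t: 15.5
eef_pos: [504.8, 96.4, 108.8]
tcp_rot: [-3.141, -0.264, -0.224]
ft_force: [-8.1, 2.5, 20.1]
opening: 0.005
```

```bash
python3 st.py
```

```text
t 15.5 d [ -2.73   0.47 -47.62] foot 12.923948660152632 F tool [ -2.96  -0.64 -21.6 ] M tool [ 0.1  -0.77  0.01] drot [0. 0. 0.] 0.4833953374477344
```

{"name": "drive_tool", "arguments": {"increments": [[[0,0,-0.4],[0,0,0]],[[-0.4,0,0],[0,0,0]],[[-0.4,0,0],[0,0,0]],[[-0.4,0,0],[0,0,0]],[[0,0,0],[0,0,0]]]}}

```text
t: 15.92
eef_pos: [465.8, 104.7, 109.5]
tcp_rot: [3.141, -0.26, -0.224]
ft_force: [-0.0, 0.4, -0.2]
opening: 0.006
```

```bash
python3 st.py
```

```text
t 15.9167 d [-41.12   0.97 -58.64] foot 23.937573369803204 F tool [-0.19 -0.42  0.15] M tool [ 0.1  -0.18 -0.04] drot [-0. -0. -0.] 0.5309150451488746
```

{"name": "drive_tool", "arguments": {"increments": [[[0.06,0,0.3],[0,0,0]],[[0,0,0.4],[0,0,0]],[[0,0,0.4],[0,0,0]],[[0,0,0.3],[0,0,0]],[[0,0,0],[0,0,0]]]}}

```text
t: 16.33
eef_pos: [480.9, 101.4, 68.3]
tcp_rot: [3.141, -0.261, -0.224]
ft_force: [-1.3, 0.5, 0.0]
opening: 0.004
```

```bash
python3 st.py; python3 - <<'E'
from h import *
p=env.read_camera('side')
cv2.imwrite('pics/v8.png',cv2.resize(p['pixels'][178:228,295:345],None,fx=12,fy=12,interpolation=2))
E
```

```text
t 16.3333 d [-36.83   0.83 -14.8 ] foot -19.895104313486357 F tool [-1.34 -0.16 -0.38] M tool [ 0.05 -0.21 -0.03] drot [-0. -0.  0.] 0.39810677039904585
```

View pics/v8.png

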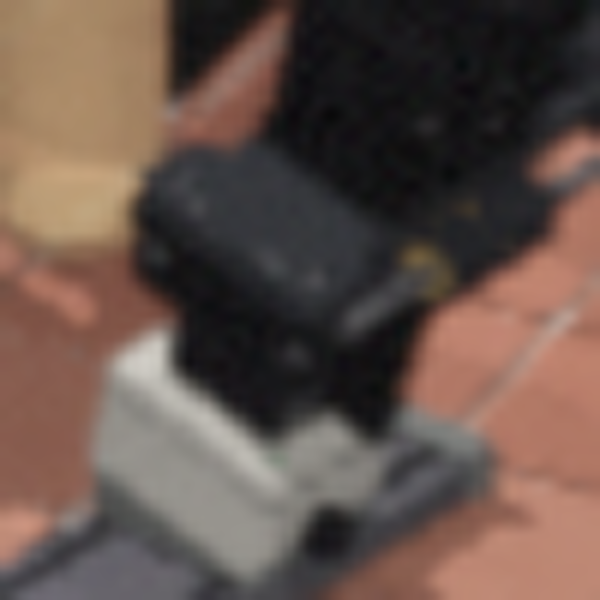

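{"name": "drive_tool", "arguments": {"increments": [[[0,0,0.1],[0,0,0]],[[0,0,0.1],[0,0,0]],[[0,0,0.06],[0,0,0]],[[0,0,0.03],[0,0,0]],[[0,0,0],[0,0,0]]]}}

```text
t: 16.8
eef_pos: [482.3, 101.3, 61.7]
tcp_rot: [3.141, -0.263, -0.224]
ft_force: [-0.3, 0.1, 0.3]
opening: 0.004
```

```bash
python3 st.py
```

```text
t 16.8 d [-37.17   0.64  -8.11] foot -26.591652026082922 F tool [-0.25 -0.02 -0.38] M tool [ 0.09 -0.14  0.04] drot [-0.  0.  0.] 0.37420601189190633
```

{"name": "drive_tool", "arguments": {"increments": [[[0,0,0.05],[0,0,0]],[[0,0,0.05],[0,0,0]],[[0,0,0],[0,0,0]]]}}

```text
t: 17.05
eef_pos: [483.0, 101.1, 58.7]
tcp_rot: [3.141, -0.262, -0.224]
ft_force: [-0.2, 0.5, -0.1]
opening: 0.004
```

{"name": "drive_tool", "arguments": {"increments": [[[0,0,0.04],[0,0,0]],[[0,0,0],[0,0,0]]]}}

```text
t: 17.22
eef_pos: [483.3, 101.1, 57.5]
tcp_rot: [3.141, -0.262, -0.224]
ft_force: [1.0, 0.7, -0.0]
opening: 0.007
```

```bash
python3 st.py
```

```text
t 17.2167 d [-37.27   0.66  -3.8 ] foot -30.904698709907095 F tool [ 0.81 -0.95  0.27] M tool [ 0.03 -0.12 -0.04] drot [-0.  0.  0.] 0.7105966091828265
```

{"name": "drive_tool", "arguments": {"increments": [[[0,0,0.03],[0,0,0]],[[0,0,0.02],[0,0,0]],[[0,0,0],[0,0,0]]]}}

```text
t: 17.47
eef_pos: [483.4, 101.1, 57.2]
tcp_rot: [3.142, -0.264, -0.224]
ft_force: [-9.2, 0.4, 20.5]
opening: 0.005
```

{"name": "drive_tool", "arguments": {"increments": [[[0,0,0.03],[0,0,0]],[[0,0,0.02],[0,0,0]],[[0,0,0],[0,0,0]]]}}

```text
t: 17.72
eef_pos: [483.5, 101.0, 56.9]
tcp_rot: [-3.141, -0.265, -0.224]
ft_force: [-17.7, 2.4, 44.3]
opening: 0.007
```

```bash
python3 st.py; python3 - <<'E'
from h import *
p=env.read_camera('side')
cv2.imwrite('pics/v9.png',cv2.resize(p['pixels'][178:228,295:345],None,fx=12,fy=12,interpolation=2))
E
```

```text
t 17.7167 d [-37.18   0.65  -3.15] foot -31.550537647130042 F tool [ -5.75   1.64 -47.37] M tool [-0.3  -0.99 -0.  ] drot [ 0.  0. -0.] 0.7027545051846192
```

View pics/v9.png

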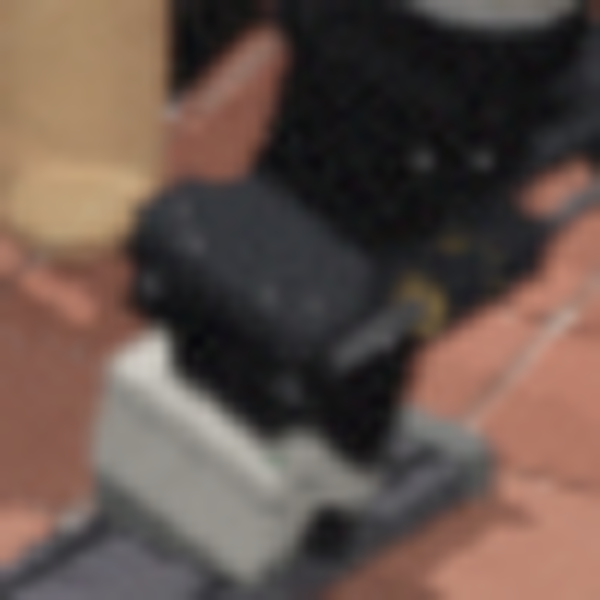

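{"name": "drive_tool", "arguments": {"increments": [[[-0.05,0,-0.2],[0,0,0]],[[0,0,-0.6],[0,0,0]],[[0,0,-0.9],[0,0,0]],[[0,0,-0.9],[0,0,0]],[[0,0,-0.9],[0,0,0]]]}}

```text
t: 18.18
eef_pos: [455.4, 107.4, 156.7]
tcp_rot: [-3.142, -0.261, -0.224]
ft_force: [0.6, 0.5, 0.3]
opening: 0.008
```

{"name": "drive_tool", "arguments": {"increments": [[[0,0.9,-0.5],[0,0,0]],[[0,0.9,-0.3],[0,0,0]],[[0,0.9,0],[0,0,0]],[[0,0.9,0],[0,0,0]],[[0,0,0],[0,0,0]]]}}

```text
t: 18.6
eef_pos: [425.1, 0.7, 179.3]
tcp_rot: [3.141, -0.263, -0.227]
ft_force: [0.8, -0.5, -0.3]
opening: 0.007
```

{"name": "drive_tool", "arguments": {"increments": [[[0,0.9,0],[0,0,0]],[[0,0.9,0],[0,0,0]],[[0,0.9,0],[0,0,0]],[[0,0.9,0],[0,0,0]],[[0,0,0],[0,0,0]]]}}

```text
t: 19.02
eef_pos: [401.8, -104.8, 179.1]
tcp_rot: [3.141, -0.263, -0.227]
ft_force: [-0.3, 0.1, -0.3]
opening: 0.004
```

```bash
python3 st.py; python3 - <<'E'
from goal import *
t=snap('top','top9.png');p=snap('side','side9.png')
a=cv2.resize(p['pixels'][178:228,295:345],None,fx=8,fy=8,interpolation=2);b=cv2.resize(t['pixels'][175:225,295:345],None,fx=8,fy=8,interpolation=2)
cv2.imwrite('pics/va.png',np.hstack([a,b]))
np.set_printoptions(precision=1,suppress=True)
for c in(t,p):
  for nme in ['pack_blue','mug','brown_jug','coffee_jar','amber_beaker','sugar_bowl','pack_orange_center']: print(nme,[(np.array(r['point']),round(r['score'],2)) for r in env.tip_of(nme,c)[:3]])
E
```

```text
t 19.0167 d [ -38.44  219.51 -129.93] foot 95.23294003428315 F tool [-0.43 -0.02  0.24] M tool [ 0.08 -0.16  0.05] drot [-0.  0.  0.] 0.36904797621453445
pack_blue [(array([ 456.6, -111.3,    1.3]), 0.46), (array([529.3, 136.9,  63.6]), 0.39)]
mug [(array([428.9, 401.3,   4. ]), 0.8)]
brown_jug [(array([364.1, 267.3,  -1.3]), 0.58)]
coffee_jar [(array([664.4, 401.6,  -0.7]), 0.62)]
amber_beaker [(array([670.3, -67.4,   1.7]), 0.77)]
sugar_bowl [(array([583. , 490.4,   1.2]), 0.61)]
pack_orange_center [(array([ 407.1, -360. ,   36. ]), 0.84), (array([ 408.2, -219.4,   40.5]), 0.55), (array([512. ,  93.3,  78.3]), 0.48)]
pack_blue [(array([366. , 263.5,  -2.3]), 0.74), (array([ 452.7, -112.3,   -0.2]), 0.63)]
mug [(array([427.6, 398.4,   0.3]), 0.67)]
brown_jug [(array([363.4, 260.7,  -0. ]), 0.85)]
coffee_jar [(array([668.6, 396.8,  -3.6]), 0.83)]
amber_beaker [(array([668.1, -69.1,   1.7]), 0.74)]
sugar_bowl [(array([583.1, 485.2,   1.6]), 0.91), (array([427.9, 399.5,   3.5]), 0.3)]
pack_orange_center [(array([ 407.2, -360.6,   33.9]), 0.69), (array([511.9,  96.6,  75.3]), 0.67), (array([ 402.1, -215. ,   37.6]), 0.52)]
```

View pics/va.png

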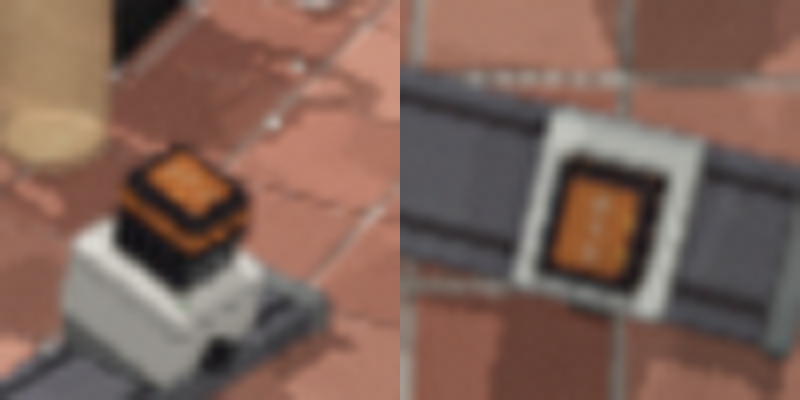

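View pics/top9.png

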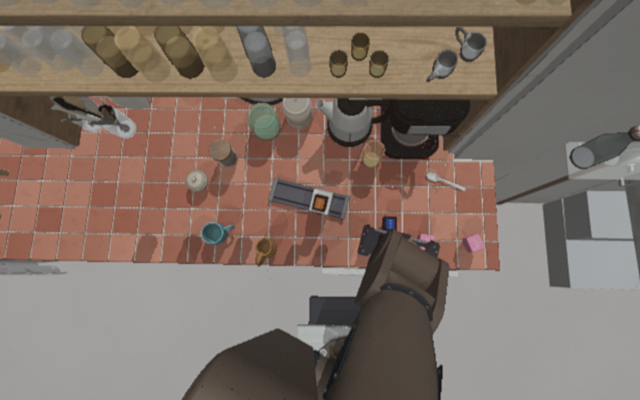

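```bash
python3 -c "
from cell import env; print(env.job_done())"
```

```text
the job is handed in; nothing more can be done
None
```

The orange-banded pack is plugged into the sloping socket block, sitting flush on its face and let go. I handed the job in at about 19 s of the 51 s allowed; no verdict was reported.

- **Insertion:** I gripped the pack on its 40 mm sides. My camera estimate of the hole was about 3 to 4 mm out up the slope, so I felt the way in by force. The plug slid in after four small shifts of the tool, mostly down the slope.
- **Flush check:** I touched the top of the pack and then the block's face with the shut fingers, both at about 21 N. They are 44.2 mm apart, against a head height of 44 mm. A press of 56 N on top moved the pack about 0.2 mm at most.
- **Position check:** The last pictures from both cameras show the pack square in the block. The trained network put its centre about 12 to 15 mm above my estimated face instead of 9 mm. I trusted the touch check, because it found the real face about 3 mm higher than that estimate.
- **Other objects:** The network's positions for the blue pack, mug, jug, coffee jar, beaker and sugar bowl match their starts to within its accuracy of a few millimetres. It also gave a few stray hits, such as a "blue pack" at the jug's position.
- **Arm:** It ended clear of everything, about 180 mm above the worktop, with no contact force.

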